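# Find the unbolted hatch and push it open

### The job

Three of the four hatches on the grey sump box are bolted from inside and one has lost its bolt: press the black treads with closed fingertips to find the hatch that rocks, without forcing the bolted ones (keep every push on the box well under 60 N). Press its tail down so that its front edge rises, then push that edge up and back until the hatch stands open past upright at its stop, and leave it standing so. Grasp nothing, and leave the hex keys, the tin and the screwdriver where they lie.

Things in the scene. Friction and masses are not known exactly. Their poses are not given: they have to be found in the camera images.
- sump_box: fixed grey sheet-steel sump box, 166 x 404 x 72 mm high, four identical aluminium hatches side by side in its top. Origin on the bench under the hinge line; x to its back (away from the robot), y to its left, z up. It spans x -98 to +68 mm. The hinge line runs along y at x = 0, 69.5 mm above the bench; hatches are centred at y = +141, +47, -47, -141 mm. Place and yaw vary
- hatch_a (a joint): hinge of the hatch that is first from the left (+y), rad: 0 closed and flush, positive as its tail sinks and its front edge rises; stop at 1.75 (past upright, leaning back). A free hatch has a stiff hinge that stays where it is left: about 3 to 5 N on the tread turns it. A bolted one gives less than 0.06 rad
- hatch_b (a joint): hinge of the hatch that is second from the left, rad: 0 closed and flush, positive as its tail sinks and its front edge rises; stop at 1.75 (past upright, leaning back). A free hatch has a stiff hinge that stays where it is left: about 3 to 5 N on the tread turns it. A bolted one gives less than 0.06 rad
- hatch_c (a joint): hinge of the hatch that is third from the left, rad: 0 closed and flush, positive as its tail sinks and its front edge rises; stop at 1.75 (past upright, leaning back). A free hatch has a stiff hinge that stays where it is left: about 3 to 5 N on the tread turns it. A bolted one gives less than 0.06 rad
- hatch_d (a joint): hinge of the hatch that is fourth, at the right (-y), rad: 0 closed and flush, positive as its tail sinks and its front edge rises; stop at 1.75 (past upright, leaning back). A free hatch has a stiff hinge that stays where it is left: about 3 to 5 N on the tread turns it. A bolted one gives less than 0.06 rad
- hatch_a_pad (a point): where to press the hatch that is first from the left (+y): top centre of the black ribbed rubber tread (34 x 66 mm) on its short tail, 34 mm behind the hinge line, 74 mm above the bench while closed; moves with the hatch. Below it the box is hollow; fingertips can follow a free tail down by 25 mm, and the front edge then stands 50 to 60 mm above the box
- hatch_b_pad (a point): where to press the hatch that is second from the left: top centre of the black ribbed rubber tread (34 x 66 mm) on its short tail, 34 mm behind the hinge line, 74 mm above the bench while closed; moves with the hatch. Below it the box is hollow; fingertips can follow a free tail down by 25 mm, and the front edge then stands 50 to 60 mm above the box
- hatch_c_pad (a point): where to press the hatch that is third from the left: top centre of the black ribbed rubber tread (34 x 66 mm) on its short tail, 34 mm behind the hinge line, 74 mm above the bench while closed; moves with the hatch. Below it the box is hollow; fingertips can follow a free tail down by 25 mm, and the front edge then stands 50 to 60 mm above the box
- hatch_d_pad (a point): where to press the hatch that is fourth, at the right (-y): top centre of the black ribbed rubber tread (34 x 66 mm) on its short tail, 34 mm behind the hinge line, 74 mm above the bench while closed; moves with the hatch. Below it the box is hollow; fingertips can follow a free tail down by 25 mm, and the front edge then stands 50 to 60 mm above the box
- hatch_a_edge (a point): middle of the front edge of the hatch that is first from the left (+y), at mid-thickness, 80 mm in front of the hinge line (toward the robot); moves with the hatch. The hatch is a plate 5 mm thick, 80 mm wide, reaching 80 mm before and 50 mm behind the hinge line; closed, it is flush with the box with gaps of 2 to 4 mm
- hatch_b_edge (a point): middle of the front edge of the hatch that is second from the left, at mid-thickness, 80 mm in front of the hinge line (toward the robot); moves with the hatch. The hatch is a plate 5 mm thick, 80 mm wide, reaching 80 mm before and 50 mm behind the hinge line; closed, it is flush with the box with gaps of 2 to 4 mm
- hatch_c_edge (a point): middle of the front edge of the hatch that is third from the left, at mid-thickness, 80 mm in front of the hinge line (toward the robot); moves with the hatch. The hatch is a plate 5 mm thick, 80 mm wide, reaching 80 mm before and 50 mm behind the hinge line; closed, it is flush with the box with gaps of 2 to 4 mm
- hatch_d_edge (a point): middle of the front edge of the hatch that is fourth, at the right (-y), at mid-thickness, 80 mm in front of the hinge line (toward the robot); moves with the hatch. The hatch is a plate 5 mm thick, 80 mm wide, reaching 80 mm before and 50 mm behind the hinge line; closed, it is flush with the box with gaps of 2 to 4 mm
- hexkey_set: loose red folding hex-key set beside the left end of the box, 27 x 95 x 30 mm, origin under its centre; bystander
- grease_tin: loose round grease tin with a golden lid beside the right end of the box, 76 mm in diameter, 33 mm high, origin under its centre; bystander
- driver_red: loose screwdriver with a red handle lying behind the box, 179 mm long, 30 mm thick, origin under its centre; bystander

How it is judged (in metres and radians):
On the way:
1. the unbolted hatch has been rocked by pressing: a finger is on the box and one hatch has turned by more than 0.12 rad (value of joint any of hatch_a, hatch_b, hatch_c, hatch_d above 0.12 rad and contact force between the fingers and sump_box above 0.3 N), for 0.05 s.
At the end, for the whole second after the job is handed in: one hatch stands open at more than 1.5 rad (its stop is at 1.75) and at rest, the other three are closed (under 0.1 rad), and the hex keys, tin and screwdriver lie within 30 mm of where they were (((value of joint hatch_a above 1.5 rad and velocity of joint hatch_a between -0.05 and 0.05 rad/s and value of joint each of hatch_b, hatch_c, hatch_d below 0.1 rad) or (value of joint hatch_b above 1.5 rad and velocity of joint hatch_b between -0.05 and 0.05 rad/s and value of joint each of hatch_a, hatch_c, hatch_d below 0.1 rad) or (value of joint hatch_c above 1.5 rad and velocity of joint hatch_c between -0.05 and 0.05 rad/s and value of joint each of hatch_a, hatch_b, hatch_d below 0.1 rad) or (value of joint hatch_d above 1.5 rad and velocity of joint hatch_d between -0.05 and 0.05 rad/s and value of joint each of hatch_a, hatch_b, hatch_c below 0.1 rad)) and distance of each of hexkey_set, grease_tin, driver_red from where it was at the start of the episode below 0.03 m); the robot touches nothing.
It fails at once if the fingers push on the box or a hatch with more than 60 N (contact force between the fingers and sump_box above 60 N).
It fails at once if the hex keys, the tin or the screwdriver is moved or lifted by more than 30 mm (distance of any of hexkey_set, grease_tin, driver_red from where it was at the start of the episode above 0.03 m).
It also fails if it takes over 51 s, if anything falls off the work surface, if the arm or the gripper's body presses on something with over 40 N, if the wrist force passes 120 N, or if a joint passes its speed limit or range.

### The arm

A 6-joint arm with a two-finger parallel gripper is mounted at the origin on a cart in front of the work surface, level with it; the furniture and walls round the work are solid. World frame = base frame: x ahead of the robot, y to its left, z up, the work surface at z = 0. Lengths are in mm, angles in rad, forces in N, time in s.
With the tool pointing down it reaches from about 275 to 1000 mm from the base axis. Payload 8.4 kg.
Tool frame: the origin (TCP) lies on the centre line of the jaws, within the pads' length; the fingertips stand 25 mm ahead of it and the grasp point (between the pads) lies 6 mm ahead of it; z points along the fingers, x is the direction in which the jaws open and shut, and the axes are right-handed (so a half turn about z gives the same grasp; the last joint's range is limited). The gripper opens to 85 mm and grips with 20 to 120 N. Pads are 22 mm wide; open, the fingers measure 114 mm over their backs; the gripper's body (76 mm by 85 mm) begins 54 mm behind the grasp point. The pads swing forward as they close: fully open they stand 13 mm farther back than shut.
Start: joints at [-1.118, 0.353, 1.633, -0, 1.155, -0.002], TCP at [274.551, -561.471, 256.281] pointing down, gripper open.
Joint ranges: [-2.63, 2.63], [-0.92, 2.1], [0.06, 2.66], [-1.3, 4.44], [0, 2.69], [-3.02, 3.02]. Speed limits (rad/s): [2.22, 2.22, 2.79, 3.14, 3.14, 3.14].

### API

Orientations are given as [roll, pitch, yaw] about the fixed x, y, z axes, in that order (R = Rz(yaw) Ry(pitch) Rx(roll)).
In Python, from rig import r gives the robot as it stands. The module is installed in compiled form; this text tells all that it offers.
- The arm moves only by the tool jog_arm, never from a script. Its argument "deltas" is a list of rows, each an object with "gripper": the gripper command: -1 is fully open, 1 is shut, values between are in proportion; "translation": the shift along the world's x, y, z in units of 10 cm (1.0 is 10 cm), a list of three; "dr": the turn, a rotation vector about the world's x, y, z in units of pi/2 rad (1.0 is pi/2 rad), a list of three. In form: [{"gripper": gripper, "translation": [x, y, z], "dr": [wx, wy, wz]}, ...]. A call has 1 to 12 rows; each row shifts and turns the commanded pose from where the row before left it; what a row does not reach is not made up. A row lasts 1/12 s, in which the tool goes at most 41.7 mm and 7.16 degrees, less where a joint would pass 70% of its speed; a pose out of reach is approached as far as the arm can. A call with a number of a shift or a turn outside -1 to 1 is refused whole. A call with a gripper value outside its range is refused whole. The fingers move at their own pace and stop on an object; "squeeze" is the grip in N (left out, the last holds). Time passes only in rows, so rows that do not move let the fingers close. It gives the time, the measured TCP pose, the force and the opening at its end, in the units of the state.
- r.sense(): the state, without advancing time (a new reading comes with each control period).
- r.grab_frame(name): name is "scene" or "side" or "wrist"; returns the picture (480x640x3 uint8, blue, green, red); there is no depth.
- r.calibration(name): a dict with "mtx" (3x3 intrinsics, pixels), "world_from_camera" (4x4, takes a point from camera to world coordinates). Camera axes: x right, y down, z forward; pixel columns grow to the right and rows downward; lengths in mm; the calibration is good to about 2 mm. A picture is of the moment at which its call begins: read the wrist's pose just before it. calibration takes no time and is no camera call; for the wrist camera it gives the pose at the moment of the call.
- r.sign_off(): hands the job in, once; it reports no verdict.
The state is a dict: "clock": time; "qpos": joint angles; "qvel": joint speeds; "joint_efforts": joint torques, N m; "eef_pos": TCP position; "tcp_rot": TCP orientation; "contact_force": force on the tool from outside, world axes, zero at the start; "wrist_torque": the same for the moment, N m; "opening": opening from 0.0 (shut) to 1.0 (fully open).
Only numpy, scipy, OpenCV 4.12 (cv2) and the standard library are available. Lean on these libraries where they do the work, as an engineer would, in place of code of your own. Each camera call takes 0.05 s, during which the arm holds its last target. There are 200 camera calls.

## Working session

There is one attempt and no reset: what is moved stays moved. The work goes in short steps, Python scripts to look and compute and a tool call to move; the robot and the scene stay as the last step left them, time stands still between calls to the robot, and variables do not carry over. Pictures are saved under pics/ and viewed, about 8 in all and at most 12, crops included, and the job is handed in when it is done.

Besides the shell and the picture viewer there is one more tool, called after "Emit:" by a JSON object that holds its "api" and its "payload", one argument or row to a line. jog_arm: Moves the arm, as the interface text tells. Shifts and turns lie within -1 to 1; 1 stands for 10 cm of shift or pi/2 rad of turn. Its arguments: {"type":"object","properties":{"deltas":{"type":"array"},"squeeze":{"type":"number"}},"required":["deltas"]}

```bash
mkdir -p pics; python3 - <<'E'
from rig import r
import cv2,numpy as np
for n in ("scene","side"):
    im=r.grab_frame(n); cv2.imwrite(f"pics/{n}0.png",im)
    c=r.calibration(n); print(n,np.round(c["mtx"],1).tolist(),np.round(c["world_from_camera"],3).tolist())
s=r.sense(); print(s)
E
```

```text
scene [[596.4, 0.0, 309.9], [0.0, 596.4, 227.8], [0.0, 0.0, 1.0]] [[-0.618, -0.308, 0.723, -409.065], [-0.786, 0.245, -0.568, 793.152], [-0.002, -0.919, -0.394, 646.898], [0.0, 0.0, 0.0, 1.0]]
side [[606.0, 0.0, 313.5], [0.0, 606.0, 241.6], [0.0, 0.0, 1.0]] [[-0.982, -0.096, 0.164, 366.025], [-0.19, 0.479, -0.857, 1165.029], [0.004, -0.873, -0.489, 739.581], [0.0, 0.0, 0.0, 1.0]]
{'clock': 0.1, 'qpos': array([-1.11841005e+00,  3.53602979e-01,  1.63408184e+00, -9.81525250e-06,
        1.15518740e+00, -2.40770696e-03]), 'qvel': array([-0.00041586, -0.0008237 , -0.00175826,  0.00062896,  0.00095632,
       -0.00052248]), 'joint_efforts': array([-8.95110315e-04, -6.06359768e+01, -3.42820680e+01,  7.07282493e-05,
        4.02848455e-03,  1.69196369e-05]), 'eef_pos': array([ 274.3639927 , -561.10807099,  255.61223702]), 'tcp_rot': array([ 3.14158676e+00,  1.27958115e-03, -1.11599838e+00]), 'contact_force': array([0.6897533 , 0.37786771, 0.1450809 ]), 'wrist_torque': array([0.03057447, 0.01409801, 0.037967  ]), 'opening': 1.0000672742258774}
```

View pics/scene0.png

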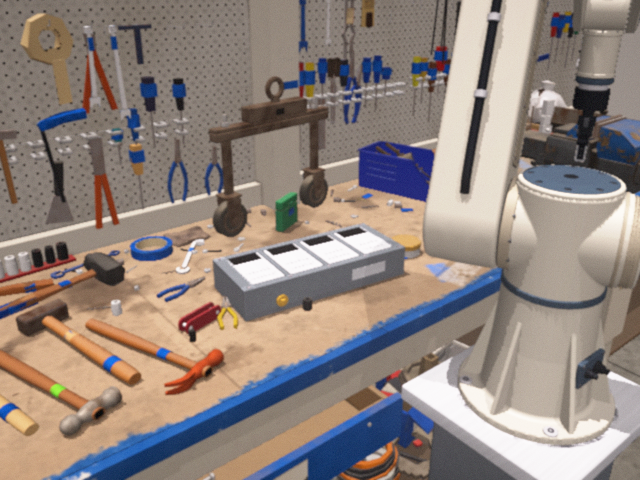

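View pics/side0.png

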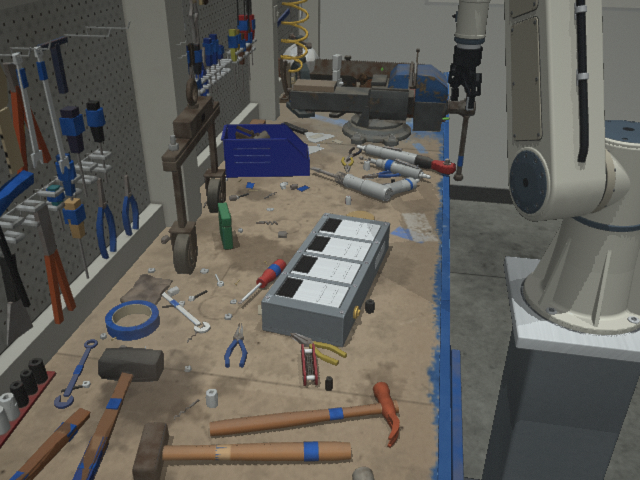

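The scene view shows the box around (310,265) with four white hatches and black treads at the back. In the side view the box spans about (265..390, 215..340). I'll measure the hatches and treads next.

```bash
cat > h.py <<'E'
import cv2,numpy as np
from rig import r
def ray(n,uv,z,c=None):
    c=c or r.calibration(n); K=c["mtx"];T=np.array(c["world_from_camera"])
    d=T[:3,:3]@np.linalg.solve(K,np.array([uv[0],uv[1],1.]))
    return T[:3,3]+d*(z-T[2,3])/d[2]
E
python3 - <<'E'
from h import *
for n,(x0,y0,x1,y1) in dict(side=(255,205,400,345),scene=(205,220,412,315)).items():
    im=cv2.imread(f"pics/{n}0.png"); roi=np.zeros(im.shape[:2],np.uint8); roi[y0:y1,x0:x1]=255
    for nm,lo,hi,z in (("white",(185,)*3,(255,)*3,72),("black",(0,)*3,(45,)*3,74)):
        m=cv2.inRange(im,lo,hi)&roi
        k,l,st,ce=cv2.connectedComponentsWithStats(m)
        for i in range(1,k):
            if st[i,4]>60:
                pts=np.argwhere(l==i)[:,::-1].astype(np.float32)
                w=np.array([ray(n,p,z)[:2] for p in pts],np.float32)
                rc=cv2.minAreaRect(w); print(n,nm,st[i].tolist(),np.round(rc[0]),np.round(rc[1]),round(rc[2],1), w.mean(0).round())
E
```

```text
side white [320, 220, 54, 21, 515] [518. -85.] [ 77. 125.] 82.5 [511. -79.]
side white [306, 237, 65, 24, 739] [531.   7.] [ 78. 127.] 82.8 [516.  11.]
side white [291, 257, 69, 26, 886] [543. 100.] [ 78. 127.] 82.6 [528. 104.]Traceback (most recent call last):
  File "<stdin>", line 10, in <module>
  File "h.py", line 4, in ray
    c=c or r.calibration(n); K=c["mtx"];T=np.array(c["world_from_camera"])
           ~~~~~~~~~~~~~^^^
ValueError: time passes only in moves, steps and waits
```

```bash
cat > h.py <<'E'
import cv2,numpy as np
from rig import r
C={}
def ray(n,uv,z):
    if n not in C: C[n]=r.calibration(n)
    K=C[n]["mtx"];T=np.array(C[n]["world_from_camera"])
    d=T[:3,:3]@np.linalg.solve(K,np.array([uv[0],uv[1],1.]))
    return T[:3,3]+d*(z-T[2,3])/d[2]
E
python3 - <<'E'
from h import *
for n,(x0,y0,x1,y1) in dict(side=(255,205,400,345),scene=(205,220,412,315)).items():
    im=cv2.imread(f"pics/{n}0.png"); roi=np.zeros(im.shape[:2],np.uint8); roi[y0:y1,x0:x1]=255
    for nm,lo,hi,z in (("white",(185,)*3,(255,)*3,72),("black",(0,)*3,(45,)*3,74)):
        m=cv2.inRange(im,lo,hi)&roi
        k,l,st,ce=cv2.connectedComponentsWithStats(m)
        for i in range(1,k):
            if st[i,4]>40:
                pts=np.argwhere(l==i)[:,::-1].astype(np.float32)
                w=np.array([ray(n,p,z)[:2] for p in pts],np.float32)
                rc=cv2.minAreaRect(w); print(n,nm,st[i].tolist(),np.round(rc[0]),np.round(rc[1]),round(rc[2],1), w.mean(0).round())
# cross check: hex key (red), tin, driver
E
```

```text
side white [320, 220, 54, 21, 515] [518. -85.] [ 77. 125.] 82.5 [511. -79.]
side white [306, 237, 65, 24, 739] [531.   7.] [ 78. 127.] 82.8 [516.  11.]
side white [291, 257, 69, 26, 886] [543. 100.] [ 78. 127.] 82.6 [528. 104.]
side white [293, 279, 55, 28, 936] [539. 192.] [71. 95.] 82.5 [538. 192.]
side black [322, 219, 19, 13, 133] [564. -91.] [58. 29.] 82.0 [564. -91.]
side black [309, 237, 20, 14, 158] [576.   1.] [58. 29.] 82.1 [576.   3.]
side black [294, 256, 22, 16, 204] [588.  95.] [59. 30.] 81.7 [588.  95.]
side black [278, 278, 24, 19, 253] [601. 187.] [60. 30.] 82.7 [601. 188.]
side black [366, 303, 8, 10, 62] [437. 226.] [13. 29.] 6.6 [438. 226.]
scene white [334, 226, 57, 30, 703] [516. -89.] [ 88. 141.] 81.4 [503. -85.]
scene white [300, 235, 59, 31, 791] [528.   4.] [ 87. 142.] 80.7 [513.   7.]
scene white [263, 243, 60, 32, 857] [542.  96.] [ 85. 141.] 82.3 [527. 100.]
scene white [227, 252, 58, 36, 881] [550. 193.] [ 88. 140.] 82.0 [537. 191.]
```

Box yaw is about -7.6°. The tread centres from the side view are a (601,187), b (588,95), c (576,2) and d (564,-91). I'll close the gripper and move to above d.

Emit:
{"api": "jog_arm", "payload": {
  "deltas": [
    {"gripper":1,"translation":[0.2,0.325,0],"dr":[0,0,-0.07]},
    {"gripper":1,"translation":[0.2,0.325,0],"dr":[0,0,-0.07]},
    {"gripper":1,"translation":[0.2,0.325,0],"dr":[0,0,-0.07]},
    {"gripper":1,"translation":[0.2,0.325,0],"dr":[0,0,-0.07]},
    {"gripper":1,"translation":[0.2,0.325,0],"dr":[0,0,-0.07]},
    {"gripper":1,"translation":[0.2,0.325,0],"dr":[0,0,-0.025]},
    {"gripper":1,"translation":[0.2,0.325,0],"dr":[0,0,0]},
    {"gripper":1,"translation":[0.2,0.325,0],"dr":[0,0,0]},
    {"gripper":1,"translation":[0.2,0.325,0],"dr":[0,0,0]},
    {"gripper":1,"translation":[0.2,0.325,0],"dr":[0,0,0]},
    {"gripper":1,"translation":[0.2,0.325,0],"dr":[0,0,0]},
    {"gripper":1,"translation":[0.2,0.325,0],"dr":[0,0,0]}
  ],
  "squeeze": 20
}}

```text
clock: 1.1
eef_pos: [515.0, -169.6, 256.1]
tcp_rot: [3.141, 0.0, -1.705]
contact_force: [0.4, -0.4, 0.5]
opening: 0.0
```

Emit:
{"api": "jog_arm", "payload": {
  "deltas": [
    {"gripper":1,"translation":[0.16,0.26,-0.1],"dr":[0,0,0]},
    {"gripper":1,"translation":[0.16,0.26,-0.2],"dr":[0,0,0]},
    {"gripper":1,"translation":[0.16,0.26,-0.2],"dr":[0,0,0]},
    {"gripper":1,"translation":[0,0,-0.3],"dr":[0,0,0]},
    {"gripper":1,"translation":[0,0,-0.3],"dr":[0,0,0]},
    {"gripper":1,"translation":[0,0,-0.2],"dr":[0,0,0]},
    {"gripper":1,"translation":[0,0,-0.1],"dr":[0,0,0]},
    {"gripper":1,"translation":[0,0,0],"dr":[0,0,0]},
    {"gripper":1,"translation":[0,0,0],"dr":[0,0,0]}
  ]
}}

```text
clock: 1.85
eef_pos: [562.6, -93.6, 116.4]
tcp_rot: [3.141, 0.0, -1.705]
contact_force: [0.6, 0.5, -0.1]
opening: -0.002
```

```bash
python3 - <<'E'
from h import *
im=r.grab_frame("wrist"); cv2.imwrite("pics/w1.png",im)
im=r.grab_frame("side"); cv2.imwrite("pics/s1.png",cv2.resize(im[170:350,220:460],None,fx=3,fy=3))
E
```

```text
(no output)
```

View pics/s1.png

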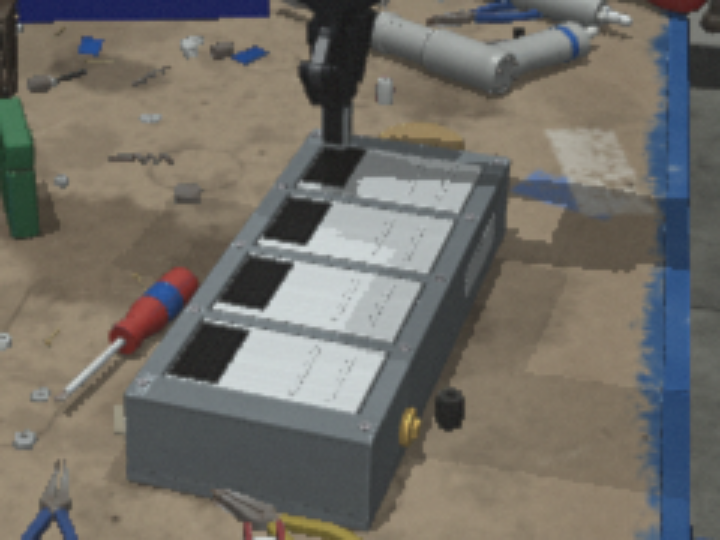

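The closed fingertips hover over tread d, crop about (335,150), as planned. I'll press in small steps.

Emit:
{"api": "jog_arm", "payload": {
  "deltas": [
    {"gripper":1,"translation":[0,0,-0.08],"dr":[0,0,0]},
    {"gripper":1,"translation":[0,0,-0.06],"dr":[0,0,0]},
    {"gripper":1,"translation":[0,0,-0.03],"dr":[0,0,0]},
    {"gripper":1,"translation":[0,0,-0.02],"dr":[0,0,0]},
    {"gripper":1,"translation":[0,0,0],"dr":[0,0,0]}
  ]
}}

```text
clock: 2.37
eef_pos: [562.7, -93.6, 97.1]
tcp_rot: [-3.141, -0.0, -1.705]
contact_force: [0.5, 0.3, -0.1]
opening: 0.001
```

Emit:
{"api": "jog_arm", "payload": {
  "deltas": [
    {"gripper":1,"translation":[0,0,-0.02],"dr":[0,0,0]},
    {"gripper":1,"translation":[0,0,0],"dr":[0,0,0]}
  ]
}}

```text
clock: 2.53
eef_pos: [562.8, -93.6, 95.4]
tcp_rot: [-3.141, -0.0, -1.705]
contact_force: [0.9, -0.6, 2.4]
opening: 0.002
```

Emit:
{"api": "jog_arm", "payload": {
  "deltas": [
    {"gripper":1,"translation":[0,0,-0.02],"dr":[0,0,0]},
    {"gripper":1,"translation":[0,0,0],"dr":[0,0,0]}
  ]
}}

```text
clock: 2.7
eef_pos: [562.8, -93.5, 93.3]
tcp_rot: [-3.141, -0.0, -1.705]
contact_force: [0.9, -0.7, 3.9]
opening: 0.003
```

Emit:
{"api": "jog_arm", "payload": {
  "deltas": [
    {"gripper":1,"translation":[0,0,-0.01],"dr":[0,0,0]},
    {"gripper":1,"translation":[0,0,0],"dr":[0,0,0]}
  ]
}}

```text
clock: 2.87
eef_pos: [562.7, -93.5, 92.3]
tcp_rot: [-3.141, -0.0, -1.705]
contact_force: [-0.0, -1.1, 3.2]
opening: 0.001
```

Emit:
{"api": "jog_arm", "payload": {
  "deltas": [
    {"gripper":1,"translation":[0,0,-0.02],"dr":[0,0,0]},
    {"gripper":1,"translation":[0,0,0],"dr":[0,0,0]}
  ]
}}

```text
clock: 3.03
eef_pos: [562.5, -93.5, 90.1]
tcp_rot: [3.141, -0.0, -1.705]
contact_force: [0.1, -0.5, 2.9]
opening: 0.002
```

Emit:
{"api": "jog_arm", "payload": {
  "deltas": [
    {"gripper":1,"translation":[0,0,-0.02],"dr":[0,0,0]},
    {"gripper":1,"translation":[0,0,0],"dr":[0,0,0]}
  ]
}}

```text
clock: 3.2
eef_pos: [562.4, -93.4, 88.1]
tcp_rot: [3.141, 0.0, -1.705]
contact_force: [-0.5, -0.0, 3.6]
opening: -0.001
```

Hatch d is the free one: about 3.5 N, with travel continuing. I'll press it further down.

Emit:
{"api": "jog_arm", "payload": {
  "deltas": [
    {"gripper":1,"translation":[0,0,-0.03],"dr":[0,0,0]},
    {"gripper":1,"translation":[0,0,-0.03],"dr":[0,0,0]},
    {"gripper":1,"translation":[0,0,0],"dr":[0,0,0]}
  ]
}}

```text
clock: 3.45
eef_pos: [562.6, -93.4, 82.0]
tcp_rot: [-3.142, 0.0, -1.705]
contact_force: [1.0, 0.7, 1.4]
opening: -0.004
```

Emit:
{"api": "jog_arm", "payload": {
  "deltas": [
    {"gripper":1,"translation":[0,0,-0.03],"dr":[0,0,0]},
    {"gripper":1,"translation":[0,0,-0.03],"dr":[0,0,0]},
    {"gripper":1,"translation":[0,0,0],"dr":[0,0,0]}
  ]
}}

```text
clock: 3.7
eef_pos: [562.7, -93.5, 75.8]
tcp_rot: [-3.141, 0.0, -1.705]
contact_force: [1.1, 0.4, 0.1]
opening: 0.0
```

```bash
python3 - <<'E'
from h import *
im=r.grab_frame("side"); cv2.imwrite("pics/s2.png",cv2.resize(im[170:350,220:460],None,fx=3,fy=3))
print(r.sense()["contact_force"])
E
```

```text
[ 2.18129342 -0.00908643 -0.12127273]
```

View pics/s2.png

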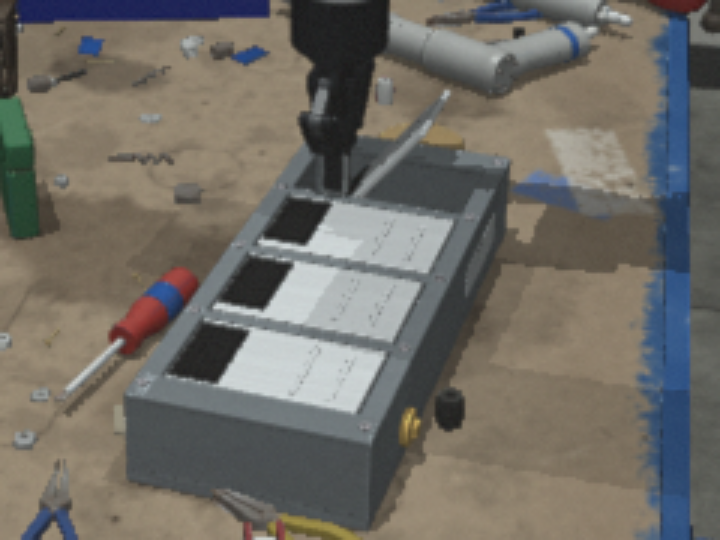

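Hatch d stands raised by about 0.8 rad, with its edge at crop (447,93). I'll lift out, go over to the front and come down there.

Emit:
{"api": "jog_arm", "payload": {
  "deltas": [
    {"gripper":1,"translation":[0,0,0.1],"dr":[0,0,0]},
    {"gripper":1,"translation":[0,0,0.3],"dr":[0,0,0]},
    {"gripper":1,"translation":[0,0,0.4],"dr":[0,0,0]},
    {"gripper":1,"translation":[0,0,0.4],"dr":[0,0,0]},
    {"gripper":1,"translation":[0,0,0.1],"dr":[0,0,0]},
    {"gripper":1,"translation":[-0.3,0.04,0],"dr":[0,0,0]},
    {"gripper":1,"translation":[-0.4,0.055,0],"dr":[0,0,0]},
    {"gripper":1,"translation":[-0.4,0.055,0],"dr":[0,0,0]},
    {"gripper":1,"translation":[-0.4,0.055,0],"dr":[0,0,0]},
    {"gripper":1,"translation":[0,0,0],"dr":[0,0,0]},
    {"gripper":1,"translation":[0,0,0],"dr":[0,0,0]}
  ]
}}

```text
clock: 4.67
eef_pos: [410.2, -72.6, 206.4]
tcp_rot: [3.14, 0.0, -1.705]
contact_force: [0.9, -0.4, 0.1]
opening: 0.001
```

Emit:
{"api": "jog_arm", "payload": {
  "deltas": [
    {"gripper":1,"translation":[0,0,-0.3],"dr":[0,0,0]},
    {"gripper":1,"translation":[0,0,-0.3],"dr":[0,0,0]},
    {"gripper":1,"translation":[0,0,-0.1],"dr":[0,0,0]},
    {"gripper":1,"translation":[0,0,0],"dr":[0,0,0]},
    {"gripper":1,"translation":[0,0,0],"dr":[0,0,0]}
  ]
}}

```text
clock: 5.08
eef_pos: [413.2, -73.1, 136.2]
tcp_rot: [3.141, 0.0, -1.705]
contact_force: [0.7, -0.5, -0.1]
opening: 0.001
```

```bash
python3 - <<'E'
from h import *
im=r.grab_frame("side"); cv2.imwrite("pics/s3.png",cv2.resize(im[130:310,220:460],None,fx=3,fy=3))
print(r.sense()["contact_force"])
E
```

```text
[-0.64057386 -0.34378713 -0.65856093]
```

View pics/s3.png

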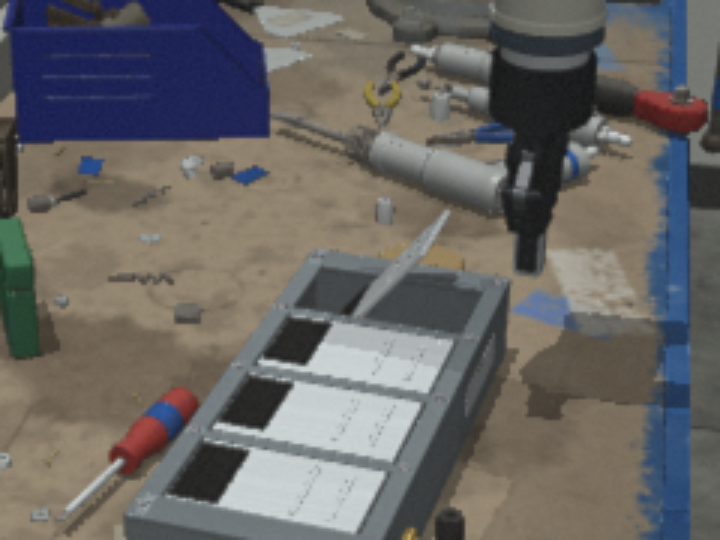

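The hatch has stayed put, edge at crop (445,213), and the fingers are in front of it at (530,265) and lower than the edge. I'll push back.

Emit:
{"api": "jog_arm", "payload": {
  "deltas": [
    {"gripper":1,"translation":[0.2,-0.027,0],"dr":[0,0,0]},
    {"gripper":1,"translation":[0.2,-0.027,0],"dr":[0,0,0]},
    {"gripper":1,"translation":[0.08,-0.01,0],"dr":[0,0,0]},
    {"gripper":1,"translation":[0.08,-0.01,0],"dr":[0,0,0]},
    {"gripper":1,"translation":[0,0,0],"dr":[0,0,0]}
  ]
}}

```text
clock: 5.55
eef_pos: [470.2, -80.6, 137.0]
tcp_rot: [-3.14, -0.0, -1.705]
contact_force: [0.3, 0.6, -0.3]
opening: 0.0
```

Emit:
{"api": "jog_arm", "payload": {
  "deltas": [
    {"gripper":1,"translation":[0.07,-0.01,0],"dr":[0,0,0]},
    {"gripper":1,"translation":[0.07,-0.01,0],"dr":[0,0,0]},
    {"gripper":1,"translation":[0,0,0],"dr":[0,0,0]}
  ]
}}

```text
clock: 5.8
eef_pos: [483.2, -82.5, 136.5]
tcp_rot: [-3.141, -0.0, -1.705]
contact_force: [-0.9, 0.0, 0.5]
opening: 0.004
```

Emit:
{"api": "jog_arm", "payload": {
  "deltas": [
    {"gripper":1,"translation":[0.07,-0.01,0],"dr":[0,0,0]},
    {"gripper":1,"translation":[0.07,-0.01,0],"dr":[0,0,0]},
    {"gripper":1,"translation":[0,0,0],"dr":[0,0,0]}
  ]
}}

```text
clock: 6.05
eef_pos: [498.3, -84.6, 136.5]
tcp_rot: [-3.14, -0.0, -1.705]
contact_force: [-0.5, -0.1, -0.0]
opening: 0.001
```

Emit:
{"api": "jog_arm", "payload": {
  "deltas": [
    {"gripper":1,"translation":[0.07,-0.01,0],"dr":[0,0,0]},
    {"gripper":1,"translation":[0.05,-0.006,0],"dr":[0,0,0]},
    {"gripper":1,"translation":[0,0,0],"dr":[0,0,0]}
  ]
}}

```text
clock: 6.3
eef_pos: [510.0, -86.2, 136.4]
tcp_rot: [-3.14, -0.0, -1.705]
contact_force: [-0.0, 0.2, -0.8]
opening: -0.003
```

```bash
python3 - <<'E'
from h import *
im=r.grab_frame("side"); cv2.imwrite("pics/s4.png",cv2.resize(im[130:310,220:460],None,fx=3,fy=3))
E
```

```text
(no output)
```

View pics/s4.png

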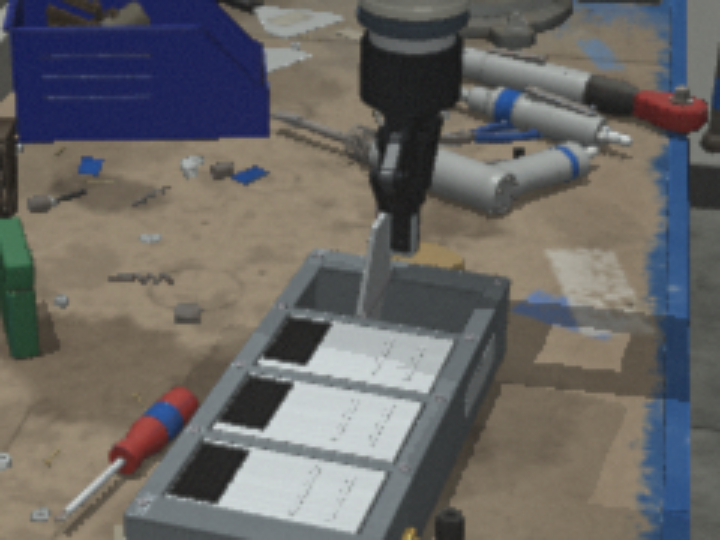

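The hatch is nearly upright, edge at crop (382,215), with the finger just in front of it. I'll continue in small steps up to the stop.

Emit:
{"api": "jog_arm", "payload": {
  "deltas": [
    {"gripper":1,"translation":[0.04,-0.005,0],"dr":[0,0,0]},
    {"gripper":1,"translation":[0.04,-0.005,0],"dr":[0,0,0]},
    {"gripper":1,"translation":[0,0,0],"dr":[0,0,0]}
  ]
}}

```text
clock: 6.6
eef_pos: [517.4, -87.1, 136.4]
tcp_rot: [-3.141, -0.0, -1.705]
contact_force: [0.5, 0.1, 0.3]
opening: 0.002
```

Emit:
{"api": "jog_arm", "payload": {
  "deltas": [
    {"gripper":1,"translation":[0.03,-0.004,0],"dr":[0,0,0]},
    {"gripper":1,"translation":[0,0,0],"dr":[0,0,0]}
  ]
}}

```text
clock: 6.77
eef_pos: [520.0, -87.4, 136.3]
tcp_rot: [-3.141, 0.0, -1.705]
contact_force: [-0.1, -0.6, -0.4]
opening: 0.003
```

Emit:
{"api": "jog_arm", "payload": {
  "deltas": [
    {"gripper":1,"translation":[0.02,-0.003,0],"dr":[0,0,0]},
    {"gripper":1,"translation":[0,0,0],"dr":[0,0,0]}
  ]
}}

```text
clock: 6.93
eef_pos: [521.7, -87.7, 136.3]
tcp_rot: [3.141, 0.0, -1.705]
contact_force: [-0.6, -0.7, 0.2]
opening: 0.001
```

Emit:
{"api": "jog_arm", "payload": {
  "deltas": [
    {"gripper":1,"translation":[0.02,-0.003,0],"dr":[0,0,0]},
    {"gripper":1,"translation":[0,0,0],"dr":[0,0,0]}
  ]
}}

```text
clock: 7.1
eef_pos: [523.6, -87.9, 136.3]
tcp_rot: [3.141, 0.0, -1.705]
contact_force: [-0.6, -0.3, -0.1]
opening: -0.003
```

Emit:
{"api": "jog_arm", "payload": {
  "deltas": [
    {"gripper":1,"translation":[0.02,-0.003,0],"dr":[0,0,0]},
    {"gripper":1,"translation":[0,0,0],"dr":[0,0,0]}
  ]
}}

```text
clock: 7.27
eef_pos: [525.7, -88.3, 136.2]
tcp_rot: [3.142, 0.0, -1.705]
contact_force: [-0.4, 0.5, -0.3]
opening: 0.001
```

```bash
python3 - <<'E'
from h import *
im=r.grab_frame("side"); cv2.imwrite("pics/s5.png",cv2.resize(im[150:270,280:440],None,fx=5,fy=5))
E
```

```text
(no output)
```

View pics/s5.png

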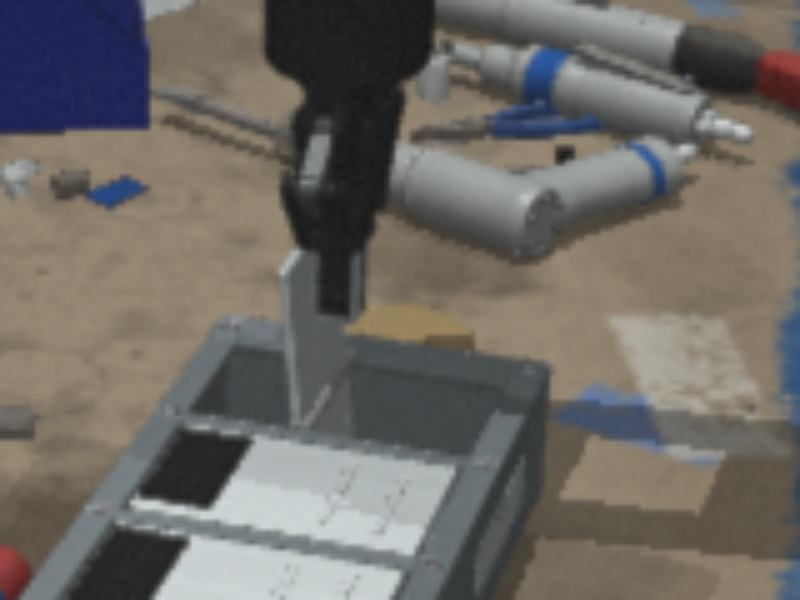

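It looks past upright, with the near edge running from crop (297,420) to (287,262). I'll keep going until I feel the stop.

Emit:
{"api": "jog_arm", "payload": {
  "deltas": [
    {"gripper":1,"translation":[0.02,-0.003,0],"dr":[0,0,0]},
    {"gripper":1,"translation":[0,0,0],"dr":[0,0,0]}
  ]
}}

```text
clock: 7.48
eef_pos: [527.7, -88.6, 136.2]
tcp_rot: [3.141, 0.0, -1.705]
contact_force: [-1.6, 1.3, -1.0]
opening: 0.003
```

Emit:
{"api": "jog_arm", "payload": {
  "deltas": [
    {"gripper":1,"translation":[0.01,-0.001,0],"dr":[0,0,0]},
    {"gripper":1,"translation":[0,0,0],"dr":[0,0,0]}
  ]
}}

```text
clock: 7.65
eef_pos: [528.5, -88.7, 136.2]
tcp_rot: [3.141, -0.0, -1.705]
contact_force: [-1.4, 0.3, 0.0]
opening: 0.001
```

Emit:
{"api": "jog_arm", "payload": {
  "deltas": [
    {"gripper":1,"translation":[0.01,-0.001,0],"dr":[0,0,0]},
    {"gripper":1,"translation":[0,0,0],"dr":[0,0,0]}
  ]
}}

```text
clock: 7.82
eef_pos: [529.0, -88.7, 136.1]
tcp_rot: [3.14, -0.0, -1.705]
contact_force: [-4.4, 1.1, -0.3]
opening: -0.001
```

Emit:
{"api": "jog_arm", "payload": {
  "deltas": [
    {"gripper":1,"translation":[0.01,-0.001,0],"dr":[0,0,0]},
    {"gripper":1,"translation":[0,0,0],"dr":[0,0,0]}
  ]
}}

```text
clock: 7.98
eef_pos: [529.1, -88.7, 136.0]
tcp_rot: [3.138, -0.0, -1.705]
contact_force: [-7.8, 0.4, 3.3]
opening: -0.001
```

Emit:
{"api": "jog_arm", "payload": {
  "deltas": [
    {"gripper":1,"translation":[0.01,-0.001,0],"dr":[0,0,0]},
    {"gripper":1,"translation":[0,0,0],"dr":[0,0,0]}
  ]
}}

```text
clock: 8.15
eef_pos: [529.3, -88.7, 135.9]
tcp_rot: [3.137, -0.0, -1.705]
contact_force: [-10.0, 0.0, 6.6]
opening: -0.002
```

The stop is reached: the force climbs to 10 N with almost no travel. I'll back away and check.

Emit:
{"api": "jog_arm", "payload": {
  "deltas": [
    {"gripper":1,"translation":[-0.1,0.013,0],"dr":[0,0,0]},
    {"gripper":1,"translation":[-0.3,0.04,0],"dr":[0,0,0]},
    {"gripper":1,"translation":[-0.4,0.05,0],"dr":[0,0,0]},
    {"gripper":1,"translation":[-0.3,0.04,0.2],"dr":[0,0,0]},
    {"gripper":1,"translation":[0,0,0.4],"dr":[0,0,0]},
    {"gripper":1,"translation":[0,0,0.4],"dr":[0,0,0]},
    {"gripper":1,"translation":[0,0,0],"dr":[0,0,0]},
    {"gripper":1,"translation":[0,0,0],"dr":[0,0,0]},
    {"gripper":1,"translation":[0,0,0],"dr":[0,0,0]}
  ]
}}

```text
clock: 8.9
eef_pos: [421.8, -74.7, 236.4]
tcp_rot: [-3.14, -0.0, -1.705]
contact_force: [0.5, 0.6, -1.1]
opening: -0.005
```

```bash
python3 - <<'E'
from h import *
im=r.grab_frame("side"); cv2.imwrite("pics/s6.png",cv2.resize(im[150:400,200:450],None,fx=2.4,fy=2.4))
# predicted image of edge near corner vs angle
c=r.calibration("side");K=c["mtx"];T=np.linalg.inv(c["world_from_camera"])
ex=np.array([.991,-.132,0]);ey=np.array([.132,.991,0]);H=np.array([530,-86.5,69.5])
for th in (1.4,1.57,1.75):
    for s in (0,80):
        p=H+40*ey-s*np.cos(th)*ex+np.array([0,0,s*np.sin(th)])
        q=K@(T[:3,:3]@p+T[:3,3]);q=q[:2]/q[2]; print(th,s,((q-[200,150])*2.4).round())
E
```

```text
1.4 0 [336. 207.]
1.4 80 [352. 135.]
1.57 0 [336. 207.]
1.57 80 [338. 132.]
1.75 0 [336. 207.]
1.75 80 [323. 131.]
```

View pics/s6.png

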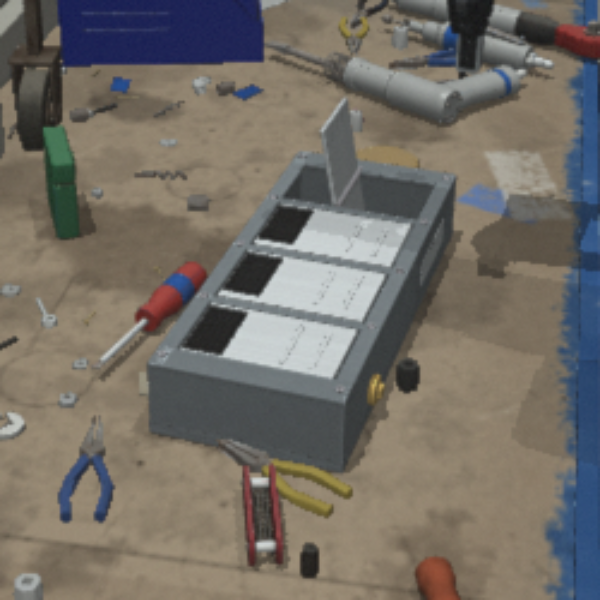

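The hatch's near corner is at crop (323,135), which matches the prediction for 1.75 rad (323,131). The other three are closed, the bystanders haven't moved, and the robot is clear.

```bash
python3 -c "
from rig import r
print(r.sign_off())"
```

```text
the job is handed in; nothing more can be done
None
```

Hatch d, the fourth one at the right, was the unbolted one. It now stands open at its stop, and I have handed the job in at about 9 s on the robot's clock.

- **Finding it:** I pressed d's tread first. It gave way at about 3–4 N, so I never touched the other three treads.
- **Opening it:** I pressed the tail down about 20 mm, which raised the front edge to roughly 0.8 rad. Then I went round to the front and pushed that edge back until it met the stop. The sensed push rose to about 12 N with almost no further travel; that was the highest reading, against the 60 N limit.
- **Last checks:** After I backed away, the final picture showed the hatch's near top corner within a few pixels of where 1.75 rad predicts. The other three hatches looked closed, and the hex keys and screwdriver looked unmoved. The tin is partly hidden behind the box, but its visible part looked unmoved. The robot was clear of everything.

None of the checks failed or disagreed. The hand-in returns no verdict, so the result itself is not confirmed.

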